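Dispense three thumbstick caps

ROBOT

A 7-joint arm with a two-finger parallel gripper is mounted at the origin on the work surface. World frame = base frame: x ahead of the robot, y to its left, z up, the work surface at z = 0. Lengths are in m, angles in rad, forces in N, time in s.
With the tool pointing down it reaches from about 0.4 to 0.85 m from the base axis. Payload 4.5 kg.
Tool frame: the origin (TCP) lies on the centre line of the jaws, within the pads' length; the fingertips stand 19 mm ahead of it and the grasp point (between the pads) is the TCP; z points along the fingers, y is the direction in which the jaws open and shut (so a half turn about z gives the same grasp; the last joint's range is limited). The gripper opens to 85 mm and grips with 20 to 120 N. Pads are 22 mm wide; open, the fingers measure 114 mm over their backs; the gripper's body (76 mm by 85 mm) begins 54 mm behind the grasp point. The pads swing forward as they close: fully open they stand 13 mm farther back than shut.
Start: joints at [-1.071, 0.689, -0.195, 1.565, 0.157, 0.902, -0.215], TCP at [0.281, 0.558, 0.224] pointing down, gripper open.
Joint ranges: [-3.01, 3.01], [-0.46, 2.08], [-1.47, 1.51], [0.13, 2.56], [-1, 4.14], [0.04, 2.09], [-2.66, 2.66]. Speed limits (rad/s): [2.57, 2.57, 3.14, 3.14, 3.14, 3.14, 3.14].

INTERFACE

Orientations are given as a rotation vector (axis times angle).
In Python, from station import bot gives the robot as it stands. The module is installed in compiled form; this text tells all that it offers.
- The arm moves only by the shell command python3 -m handwheel 'ROWS' [FORCE]. ROWS is JSON, a list of rows, each a list of 5 numbers: the shift along the tool's x, y, z in m, then the turn about the tool's z in degrees, then the finger opening in m, from 0 to 0.0854. A call has 1 to 10 rows; each row shifts and turns the commanded pose from where the row before left it, along the tool's axes as they then stand; what a row does not reach is not made up. A row lasts 1/12 s, in which the tool goes at most 41.7 mm and 7.16 degrees, less where a joint would pass 70% of its speed; a pose out of reach is approached as far as the arm can. A call with a gripper value outside its range is refused whole. The fingers move at their own pace and stop on an object; FORCE is the grip in N (left out, the last holds). Time passes only in rows, so rows that do not move let the fingers close. It gives the time, the measured TCP pose, the force and the opening at its end, in the units of the state.
- bot.observe(): the state, without advancing time (a new reading comes with each control period).
- bot.read_camera(name): name is "side" or "top" or "wrist"; returns a dict with "img" (480x640x3 uint8, red, green, blue), "mtx" (3x3 intrinsics, pixels), "rvec" (rotation vector, rad) and "tvec" (3), from world to camera coordinates, as OpenCV has them. Camera axes: x right, y down, z forward; pixel columns grow to the right and rows downward; lengths in m; the calibration is good to about 2 mm. A picture is of the moment at which its call begins. There is no depth.
- bot.hand_in(): hands the job in, once; it reports no verdict.
Trained networks look in a picture, given as the dict that the camera call returned (one of the last four; its "shot" number tells which), for a name from the list of things; names that differ only in an ending like _2 or _b are one class to them, and where a whole thing is asked for, a point or a joint stands for the part that bears it (a point fixed in the world has none). Each returns a list of dicts, best first, with "score" (0 to 1); they miss things now and then, are a little off and sometimes report something else, mostly with a low value. They report only what shows in the picture. A call takes as long as a camera call.
- bot.cut_out(picture, query): "mask" (480x640 bool, what is visible of it).
- bot.place_of(picture, query): "at" ([x, y, z] in m, in world coordinates, good to about 4 mm: a listed point, or the origin of a listed thing).
The state is a dict: "time_s": time; "joint_pos": joint angles; "joint_vel": joint speeds; "effort": joint torques, N m; "eef_pos": TCP position; "tcp_rot": TCP orientation; "force": force on the tool from outside, world axes, zero at the start; "torque": the same for the moment, N m; "grip_width": finger opening in m.
Only numpy, scipy, OpenCV 4.12 (cv2) and the standard library are available. Lean on these libraries where they do the work, as an engineer would, in place of code of your own. Each camera call takes 0.05 s, during which the arm holds its last target.

TASK

Get three thumbstick caps from the tall, slim cap dispenser: push its sprung lever all the way down three times, letting it come fully back up after each push, so that exactly three caps lie in its catch tray and the lever is up. Leave the lever of the low, broad dispenser alone.

Things in the scene. Friction and masses are not known exactly. Their poses are not given: they have to be found in the camera images.
- slim_pad (a point): Middle of the top of the slim dispenser's lever pad (black, 36 mm square, on a steel arm). z up; +y from magazine (30 mm square tower, slotted, top at 139 mm, axis at y -112 mm) to pad. Board to pad: 127 mm up, 91 mm at the firm stop. Spring 3 N at top, 5 N at stop; springs back up within 0.7 s of release. Pad tilts +-0.21 rad. A full push ejects the lowest cap; the next drops in as the lever rises.
- cap_c: Third cap from the bottom of five in the slim dispenser: green hard silicone disc 22 mm across, 12 mm high; origin mid-underside. Starts 84 mm above the board. Goes to the steel catch tray, 68 mm wide, on the magazine's side away from the pad (at y -128 to -202 mm from the pad point), floor 9 mm and walls 30 mm above the board.
- cap_d: Fourth cap from the bottom, same disc and origin. Starts 96 mm above the board; must stay in the magazine, where it sits 60 mm above the board (on the magazine's floor) once three are out.
- broad_lever (a joint): Lever of the other dispenser, lower and broader (magazine 48 mm square, top 100 mm above the board) with the same sort of lever: 0 rad up, 0.42 rad fully down. To be left alone.

How it is judged:
By the outcome, as a careful person would: the job done as asked, in the order asked, and still so for the second after the job is handed in, with the robot touching nothing.
It also fails if it takes over 40 s, if anything falls off the work surface, if the arm or the gripper's body presses on something with over 40 N, if the wrist force passes 120 N, or if a joint passes its speed limit or range.

## Working session

There is one attempt and no reset: what is moved stays moved. The work goes in short steps, Python scripts to look and compute and a shell command to move; the robot and the scene stay as the last step left them, time stands still between calls to the robot, and variables do not carry over. Pictures are saved under pics/ and viewed, and the job is handed in when it is done.

```bash
mkdir -p pics
cat > h.py <<'E'
from station import bot
import cv2, numpy as np
def snap(n,fn):
    p=bot.read_camera(n); cv2.imwrite('pics/'+fn,p['img'][:,:,::-1]); return p
def proj(p,X):
    return cv2.projectPoints(np.array(X,float).reshape(-1,3),np.array(p['rvec']),np.array(p['tvec']),np.array(p['mtx']),None)[0].reshape(-1,2)
def ray(p,u,v,z):
    R=cv2.Rodrigues(np.array(p['rvec']))[0];c=-R.T@np.array(p['tvec']).ravel()
    d=R.T@np.linalg.inv(p['mtx'])@[u,v,1]; return c+d*(z-c[2])/d[2]
E
python3 - <<'E'
from h import *
s=bot.observe();print({k:np.round(v,3) for k,v in s.items()})
for n in ['top','side']:
    p=snap(n,n+'1.png')
    for q in ['slim_pad','cap_c','broad_lever']:
        try: 
            r=bot.place_of(p,q)
            for a in r[:3]: print(n,q,np.round(a['at'],3),round(a['score'],2),proj(p,a['at']).round())
        except Exception as e: print(n,q,e)
E
```

```text
{'time_s': np.float64(0.0), 'joint_pos': array([-1.071,  0.69 , -0.194,  1.566,  0.157,  0.902, -0.215]), 'joint_vel': array([ 0.001,  0.001,  0.002,  0.   , -0.002,  0.001, -0.   ]), 'effort': array([ 1.0000e-03, -5.3962e+01, -1.2660e+00, -1.5855e+01,  9.0000e-03,
        9.0000e-03,  0.0000e+00]), 'eef_pos': array([0.28 , 0.558, 0.223]), 'tcp_rot': array([-7.250e-01, -3.057e+00,  3.000e-03]), 'force': array([-0.088,  0.477, -0.167]), 'torque': array([-0.006,  0.009, -0.026]), 'grip_width': np.float64(0.085)}
top slim_pad [0.557 0.308 0.126] 0.61 [[165. 202.]]
top broad_lever it knows: cap, slim_pad
side slim_pad [0.554 0.307 0.129] 0.85 [[272. 168.]]
side broad_lever it knows: cap, slim_pad
```

View pics/top1.png

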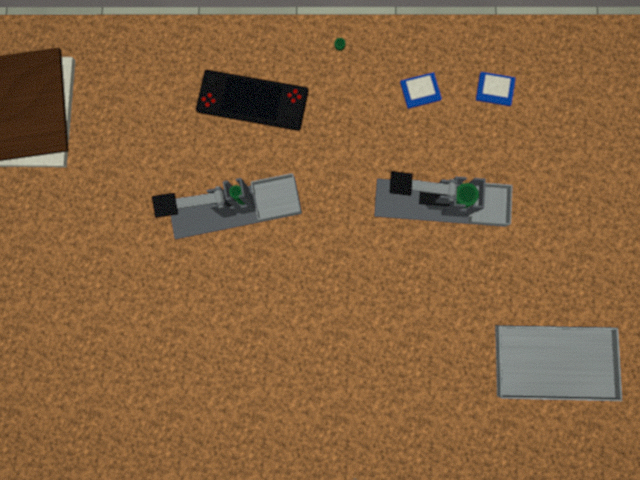

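View pics/side1.png

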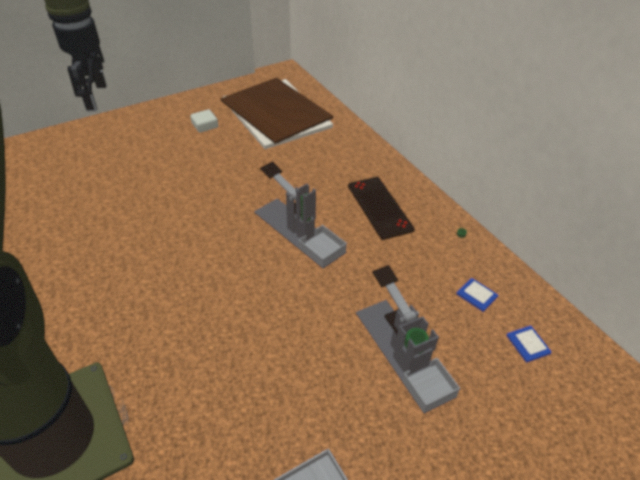

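The slim dispenser is the left one in the top view: pad near (165,205), magazine (236,192), tray (276,198). The broad one is at right, with its pad at (400,183). The slim tray looks empty, and a stray cap lies at (340,44). Next I'll measure the pad precisely.

Run:
```python
from h import *
p=bot.read_camera('top'); s=bot.read_camera('side')
print('pad',ray(p,165,205,.127),'side',ray(s,271,170,.127),'mag',ray(p,236,191.5,.12),'tray',ray(p,276,198,.02))
for q,P in (('slim_pad',p),('slim_pad',s)):
    for a in bot.cut_out(P,q)[:2]:
        m=a['mask'];ys,xs=np.nonzero(m);print(a['score'],m.sum(),xs.min(),xs.max(),ys.min(),ys.max(),xs.mean(),ys.mean())
i=p['img'][150:260,130:320,::-1]; cv2.imwrite('pics/crop1.png',cv2.resize(i,None,fx=4,fy=4,interpolation=2))
g=(p['img'][190:222,140:185].max(2)<50); ys,xs=np.nonzero(g); print('dark',g.sum(),xs.mean()+140,ys.mean()+190, ray(p,xs.mean()+140,ys.mean()+190,.127))
o=bot.observe(); print(o['eef_pos'],cv2.Rodrigues(o['tcp_rot'])[0].round(3), o['time_s'])
```

```text
pad [0.55295038 0.30740292 0.127     ] side [0.54997896 0.30248358 0.127     ] mag [0.57709123 0.19800518 0.12      ] tray [0.58740477 0.14643673 0.02      ]
0.64 1022 152 224 191 217 182.61839530332682 202.68786692759295
0.62 388 260 294 163 195 276.4974226804124 176.85051546391753
dark 465 164.63870967741934 204.90967741935484 [0.55308756 0.30798117 0.127     ]
[0.28070641 0.55843135 0.22389228] [[-0.893  0.449  0.   ]
 [ 0.449  0.893  0.   ]
 [ 0.     0.    -1.   ]] 0.5
```

View pics/crop1.png

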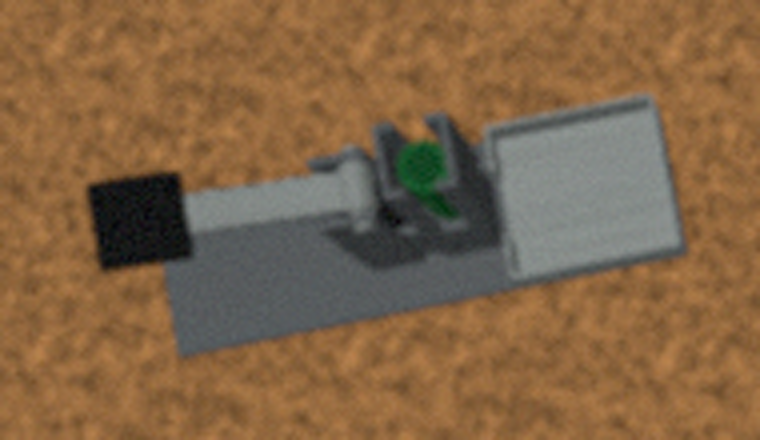

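```bash
python3 -m handwheel '[[-0.035,-0.01,0,0,0],[-0.035,-0.01,0,0,0],[-0.035,-0.01,0,0,0],[-0.035,-0.01,0,0,0],[-0.035,-0.01,0,0,0],[-0.035,-0.01,0,0,0],[-0.035,-0.01,0,0,0],[-0.035,-0.01,0,0,0],[-0.035,-0.01,0,0,0],[-0.035,-0.01,0,0,0]]' 30
cat > st.py <<'E'
from h import *
o=bot.observe();R=cv2.Rodrigues(o['tcp_rot'])[0]
print('t',o['time_s'],'pos',o['eef_pos'].round(4),'F',np.round(o['force'],2),'grip',o['grip_width'],'jv',np.abs(o['joint_vel']).max().round(3))
print('tool delta to pad xy',(R.T@(np.array([0.5535,0.3075,.127])-o['eef_pos'])).round(4))
E
python3 st.py
```

```text
time_s: 1.33
eef_pos: [0.5497, 0.3105, 0.2241]
tcp_rot: [0.725, 3.057, 0.0]
force: [1.3, -0.3, 0.1]
grip_width: -0.0001
t 1.3333 pos [0.5497 0.3105 0.2241] F [ 1.27 -0.29  0.11] grip -9.192258056524141e-05 jv 0.682
tool delta to pad xy [-0.0047 -0.001   0.0971]
```

```bash
python3 -m handwheel '[[-0.003,-0.001,0.02,0,0],[-0.001,0,0.02,0,0],[0,0,0.015,0,0],[0,0,0,0,0],[0,0,0,0,0]]' 30
python3 st.py
python3 - <<'E'
from h import *
p=snap('side','side2.png');q=snap('top','top2.png')
o=bot.observe()
print(proj(p,[o['eef_pos'],o['eef_pos']-[0,0,.019],[.5535,.3075,.127]]).round(), proj(q,[o['eef_pos'],[.5535,.3075,.127]]).round())
cv2.imwrite('pics/side2c.png',cv2.resize(p['img'][110:280,200:400,::-1],None,fx=3.5,fy=3.5,interpolation=2))
E
```

```text
time_s: 1.75
eef_pos: [0.5512, 0.3091, 0.1684]
tcp_rot: [-0.724, -3.056, 0.002]
force: [1.1, -0.1, 0.1]
grip_width: 0.0002
t 1.75 pos [0.5512 0.3091 0.1684] F [ 1.14 -0.11  0.13] grip 0.00017667349896817553 jv 0.029
tool delta to pad xy [-0.0028 -0.0003  0.0414]
[[269. 151.]
 [270. 159.]
 [271. 168.]] [[153. 200.]
 [165. 205.]]
```

View pics/side2c.png

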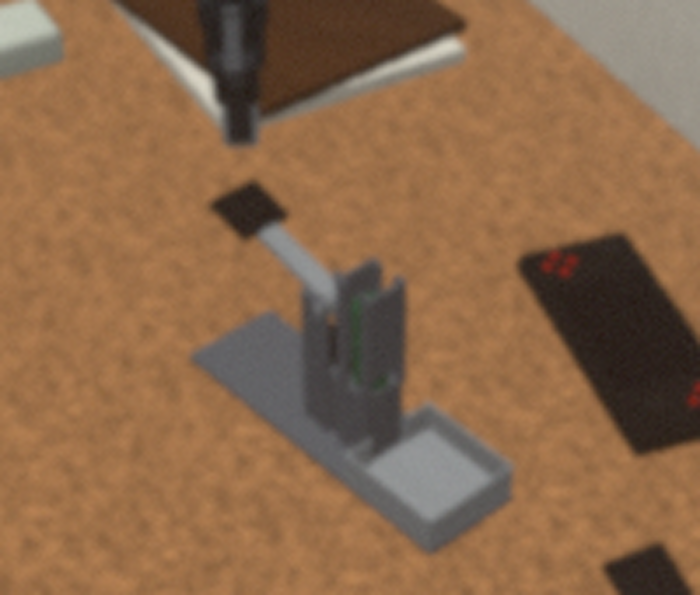

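Run:
```python
from h import *
a=cv2.imread('pics/top2.png')[130:280,60:320]
cv2.imwrite('pics/top2c.png',cv2.resize(a,None,fx=3,fy=3,interpolation=2))
p=snap('wrist','wrist2.png'); print(p['tvec'])
o=bot.observe();print(proj(p,[o['eef_pos']-[0,0,.019],[.5535,.3075,.127]]).round())
```

```text
[-0.52469127 -0.36218999  0.2310495 ]
[[317. 284.]
 [313. 270.]]
```

View pics/top2c.png

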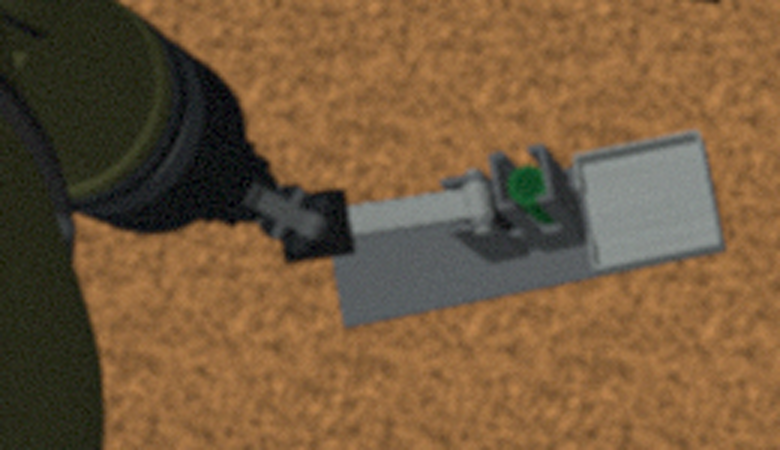

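View pics/wrist2.png

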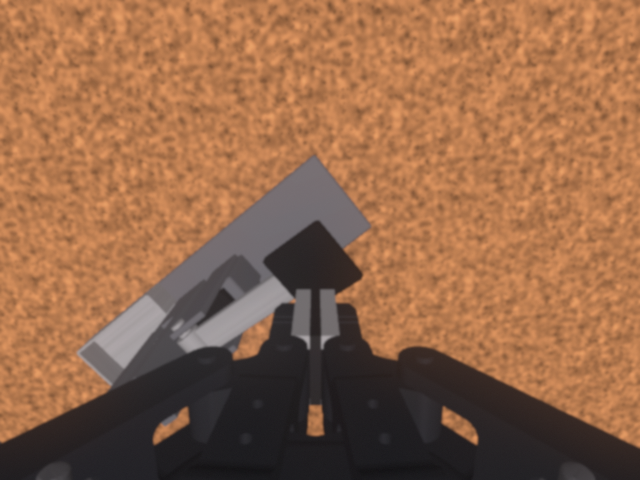

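The wrist view has the pad centred at (313,262) and the closed tips at about (316,290), just above it. In the side view the tip is directly above the pad. I'll refine the pad position from the wrist image.

Run:
```python
from h import *
p=bot.read_camera('wrist')
print(ray(p,313,262,.127), p['mtx'][0][0])
o=bot.observe();e=o['eef_pos']
for h in (0,.01,.019): print(h,proj(p,e-[0,0,h]))
for a in bot.place_of(p,'slim_pad')[:2]: print(a['at'],a['score'])
```

```text
[0.5501665  0.30947302 0.127     ] 427.1973325814256
0 [[316.46483101 302.34230105]]
0.01 [[316.31112898 292.18492217]]
0.019 [[316.18677751 283.96717074]]
[0.5506, 0.3093, 0.1248] 0.76
```

```bash
python3 -m handwheel '[[0,0,0.01,0,0],[0,0,0.01,0,0],[0,0,0.01,0,0],[0,0,0,0,0],[0,0,0,0,0]]' 30
python3 -m handwheel '[[0,0,0.005,0,0],[0,0,0.005,0,0],[0,0,0.005,0,0],[0,0,0,0,0],[0,0,0,0,0]]' 30
python3 - <<'E'
from h import *
p=snap('side','side3.png')
cv2.imwrite('pics/side3c.png',cv2.resize(p['img'][110:280,200:400,::-1],None,fx=3.5,fy=3.5,interpolation=2))
E
```

```text
time_s: 2.42
eef_pos: [0.5509, 0.3087, 0.1376]
tcp_rot: [-0.724, -3.055, 0.003]
force: [0.2, 0.4, -0.3]
grip_width: 0.0002
time_s: 2.83
eef_pos: [0.5514, 0.3091, 0.1235]
tcp_rot: [-0.725, -3.056, 0.001]
force: [-0.3, 0.2, -0.0]
grip_width: 0.0001
```

View pics/side3c.png

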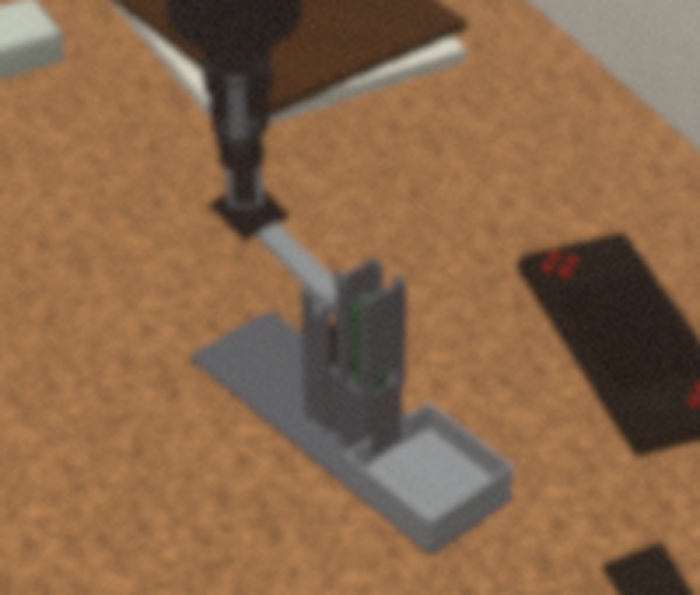

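No contact yet. The tip shows at crop (245,210), right over the pad centre at (249,208). I'll continue in small steps.

```bash
python3 -m handwheel '[[0,0,0.005,0,0],[0,0,0.003,0,0],[0,0,0,0,0],[0,0,0,0,0]]' 30
python3 -m handwheel '[[0,0,0.004,0,0],[0,0,0.004,0,0],[0,0,0,0,0],[0,0,0,0,0]]' 30
python3 - <<'E'
from h import *
p=snap('side','side4.png')
cv2.imwrite('pics/side4c.png',cv2.resize(p['img'][110:280,200:400,::-1],None,fx=3.5,fy=3.5,interpolation=2))
E
```

```text
time_s: 3.22
eef_pos: [0.552, 0.3099, 0.1162]
tcp_rot: [0.725, 3.056, 0.002]
force: [-0.1, 0.2, 2.8]
grip_width: 0.0
time_s: 3.55
eef_pos: [0.5516, 0.3094, 0.1077]
tcp_rot: [-0.725, -3.057, -0.0]
force: [-0.1, 2.1, 2.5]
grip_width: -0.0001
```

View pics/side4c.png

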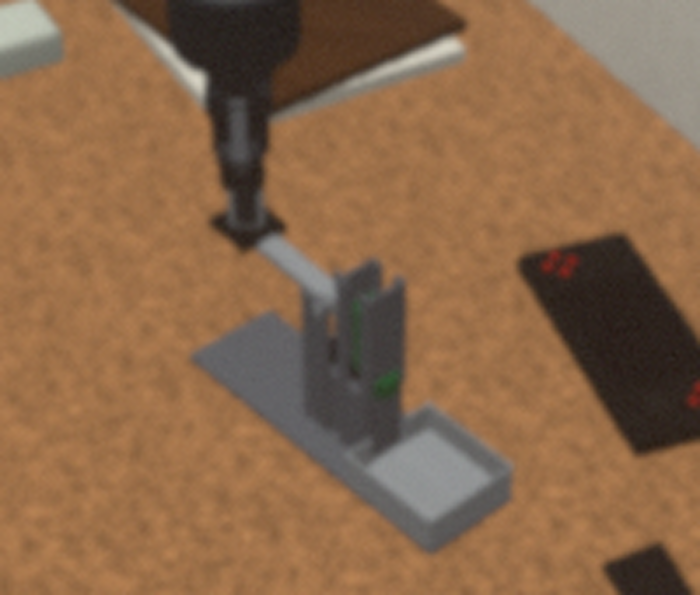

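The lever is going down and the lowest cap is emerging at crop (387,383). Now on to the stop.

```bash
python3 -m handwheel '[[0,0,0.005,0,0],[0,0,0.005,0,0],[0,0,0.005,0,0],[0,0,0,0,0]]' 30
python3 -m handwheel '[[0,0,0.003,0,0],[0,0,0.003,0,0],[0,0,0,0,0]]' 30
python3 -m handwheel '[[0,0,0.003,0,0],[0,0,0,0,0]]' 30
python3 - <<'E'
from h import *
p=snap('side','side5.png')
cv2.imwrite('pics/side5c.png',cv2.resize(p['img'][110:280,200:400,::-1],None,fx=3.5,fy=3.5,interpolation=2))
E
```

```text
time_s: 3.93
eef_pos: [0.5516, 0.3095, 0.0921]
tcp_rot: [-0.724, -3.057, -0.0]
force: [0.0, 2.7, 4.5]
grip_width: -0.0001
time_s: 4.18
eef_pos: [0.5517, 0.309, 0.0866]
tcp_rot: [0.725, 3.057, -0.001]
force: [-1.0, 1.3, 6.2]
grip_width: 0.0
time_s: 4.35
eef_pos: [0.5519, 0.3089, 0.085]
tcp_rot: [0.725, 3.056, -0.001]
force: [-2.6, 0.3, 11.8]
grip_width: 0.0001
```

View pics/side5c.png

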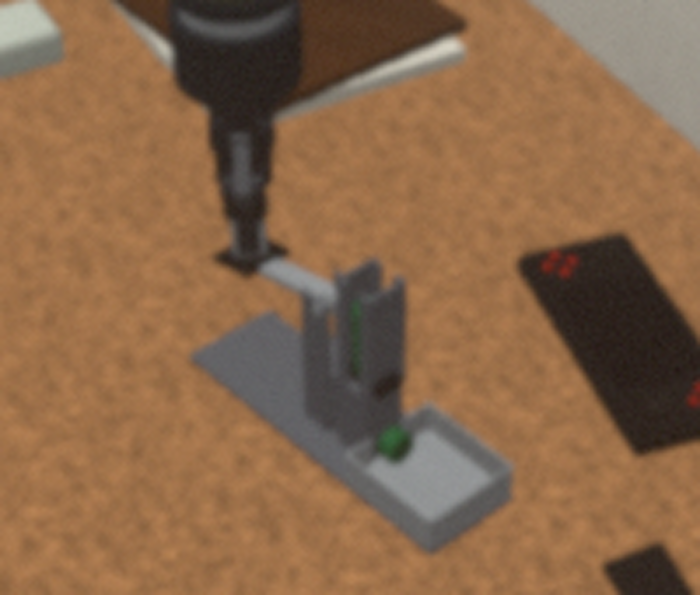

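Stop felt: 11.8 N against a 5 N spring, and the first cap is in the tray at crop (393,442). Now I'll raise clear and let the lever return.

```bash
python3 -m handwheel '[[0,0,-0.01,0,0],[0,0,-0.01,0,0],[0,0,-0.01,0,0],[0,0,-0.01,0,0],[0,0,-0.01,0,0],[0,0,0,0,0],[0,0,0,0,0],[0,0,0,0,0],[0,0,0,0,0],[0,0,0,0,0]]' 30
python3 - <<'E'
from h import *
p=snap('side','side6.png')
cv2.imwrite('pics/side6c.png',cv2.resize(p['img'][110:280,200:400,::-1],None,fx=3.5,fy=3.5,interpolation=2))
E
```

```text
time_s: 5.23
eef_pos: [0.5512, 0.309, 0.1332]
tcp_rot: [-0.725, -3.056, 0.002]
force: [0.5, 0.2, 0.5]
grip_width: -0.0002
```

View pics/side6c.png

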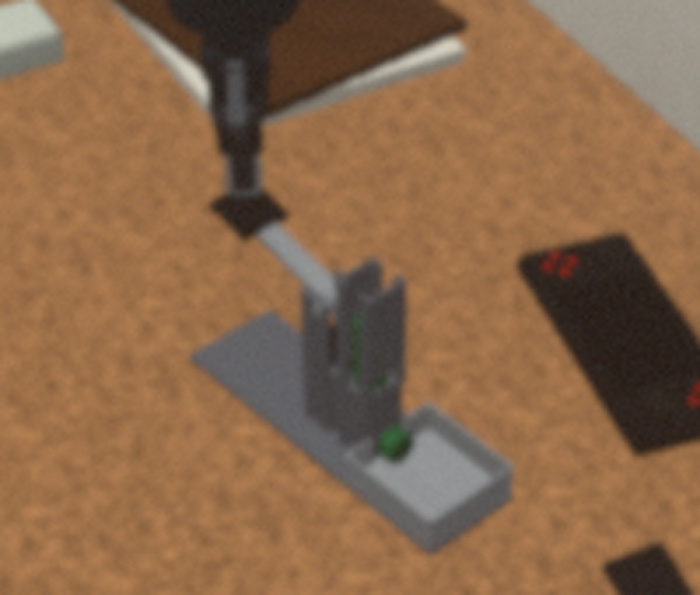

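Lever fully up with the pad at its original pixels, one cap in the tray, and the next cap dropped to the magazine floor. Second push.

```bash
python3 -m handwheel '[[0,0,0.008,0,0],[0,0,0.007,0,0],[0,0,0.007,0,0],[0,0,0.007,0,0],[0,0,0.007,0,0],[0,0,0.006,0,0],[0,0,0.005,0,0],[0,0,0.004,0,0],[0,0,0,0,0],[0,0,0,0,0]]' 30
python3 - <<'E'
from h import *
p=snap('side','side7.png')
cv2.imwrite('pics/side7c.png',cv2.resize(p['img'][110:280,200:400,::-1],None,fx=3.5,fy=3.5,interpolation=2))
E
```

```text
time_s: 6.12
eef_pos: [0.5519, 0.3099, 0.0845]
tcp_rot: [0.724, 3.056, 0.002]
force: [-3.1, 1.0, 14.3]
grip_width: -0.0003
```

View pics/side7c.png

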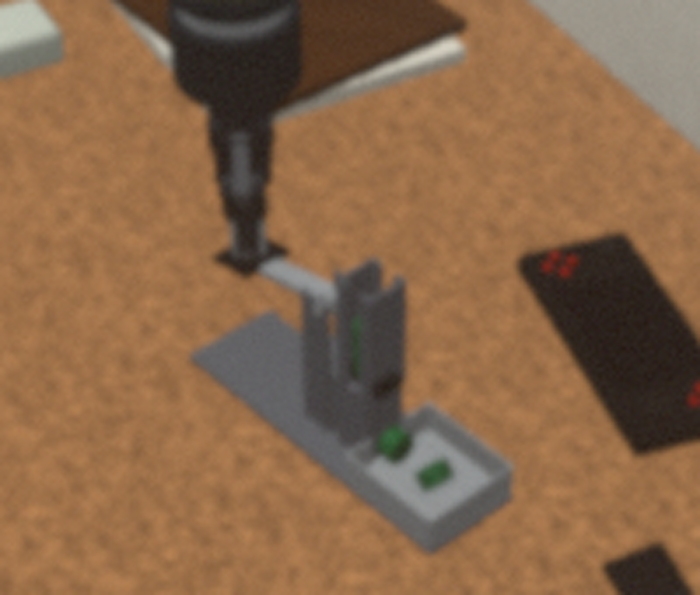

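Two caps are in the tray at crop (395,442) and (435,474), with the lever at the stop at 14 N. Now raise.

```bash
python3 -m handwheel '[[0,0,-0.01,0,0],[0,0,-0.01,0,0],[0,0,-0.01,0,0],[0,0,-0.01,0,0],[0,0,-0.011,0,0],[0,0,0,0,0],[0,0,0,0,0],[0,0,0,0,0],[0,0,0,0,0],[0,0,0,0,0]]' 30
python3 - <<'E'
from h import *
p=snap('side','side8.png')
cv2.imwrite('pics/side8c.png',cv2.resize(p['img'][110:280,200:400,::-1],None,fx=3.5,fy=3.5,interpolation=2))
E
```

```text
time_s: 7.0
eef_pos: [0.5511, 0.3089, 0.1332]
tcp_rot: [-0.725, -3.056, 0.002]
force: [0.4, -0.8, -0.2]
grip_width: 0.0001
```

View pics/side8c.png

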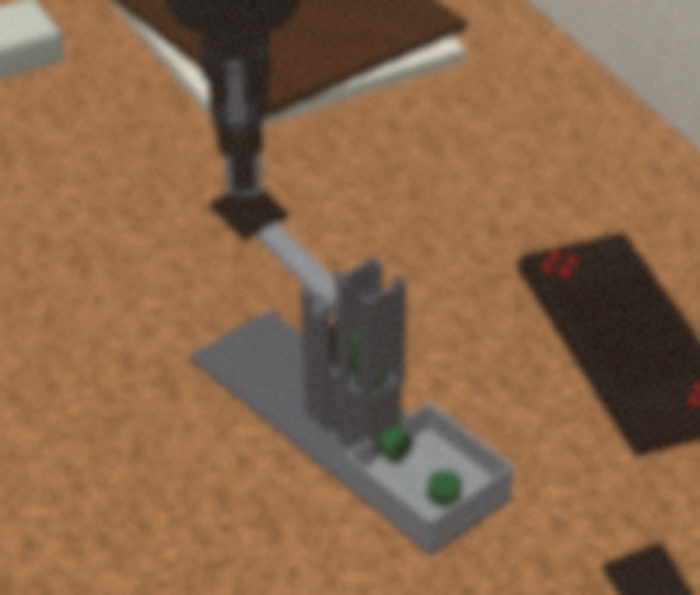

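Lever fully up and clear of the fingers; two caps in the tray. Third push.

```bash
python3 -m handwheel '[[0,0,0.008,0,0],[0,0,0.007,0,0],[0,0,0.007,0,0],[0,0,0.007,0,0],[0,0,0.007,0,0],[0,0,0.006,0,0],[0,0,0.005,0,0],[0,0,0.004,0,0],[0,0,0,0,0],[0,0,0,0,0]]' 30
python3 - <<'E'
from h import *
p=snap('side','side9.png')
cv2.imwrite('pics/side9c.png',cv2.resize(p['img'][110:280,200:400,::-1],None,fx=3.5,fy=3.5,interpolation=2))
E
```

```text
time_s: 7.88
eef_pos: [0.5519, 0.3099, 0.0845]
tcp_rot: [0.725, 3.056, 0.002]
force: [-2.4, 1.8, 15.4]
grip_width: -0.0004
```

View pics/side9c.png

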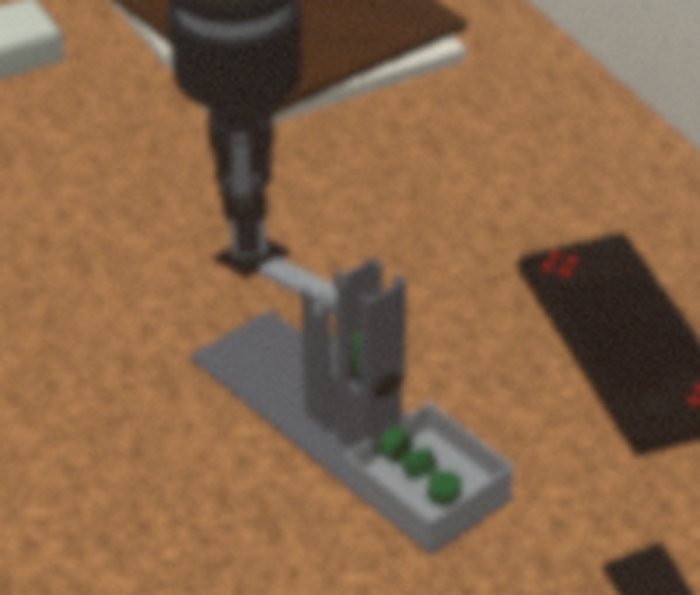

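Three caps in the tray and the lever at the stop (15 N). Now I'll raise well clear.

```bash
python3 -m handwheel '[[0,0,-0.01,0,0],[0,0,-0.01,0,0],[0,0,-0.01,0,0],[0,0,-0.01,0,0],[0,0,-0.02,0,0],[0,0,-0.03,0,0],[0,0,-0.03,0,0],[0,0,0,0,0],[0,0,0,0,0],[0,0,0,0,0]]' 30
python3 -m handwheel '[[0.03,0,0,0,0],[0.03,0,0,0,0],[0.03,0,0,0,0],[0.03,0,0,0,0],[0,0,0,0,0],[0,0,0,0,0],[0,0,0,0,0]]' 30
python3 - <<'E'
from h import *
p=snap('side','side10.png');q=snap('top','top10.png')
a=cv2.resize(p['img'][110:310,200:440,::-1],(780,650))[:600]
cv2.imwrite('pics/side10c.png',a)
E
```

```text
time_s: 8.77
eef_pos: [0.5512, 0.3078, 0.2024]
tcp_rot: [-0.726, -3.056, 0.003]
force: [0.1, 0.4, -0.7]
grip_width: 0.0002
time_s: 9.35
eef_pos: [0.4446, 0.3618, 0.2019]
tcp_rot: [-0.726, -3.056, 0.004]
force: [-0.1, -0.9, -0.1]
grip_width: 0.0001
```

View pics/side10c.png

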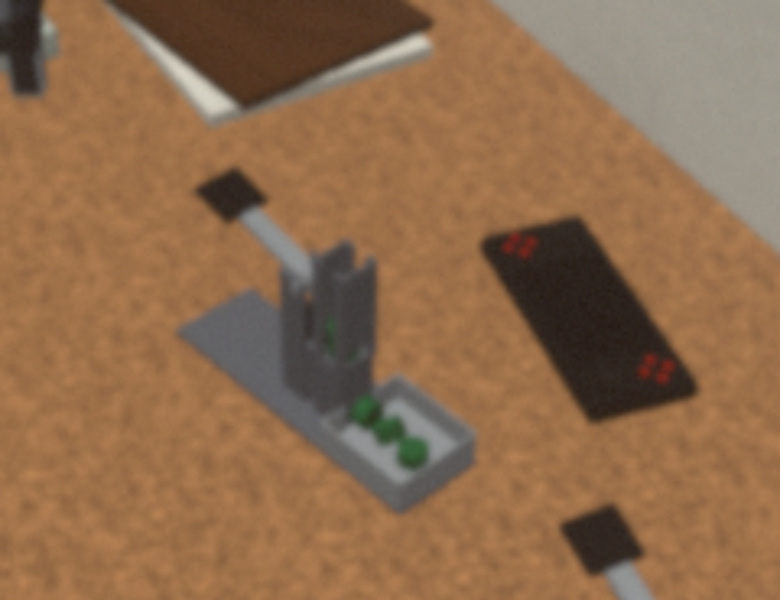

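View pics/top10.png

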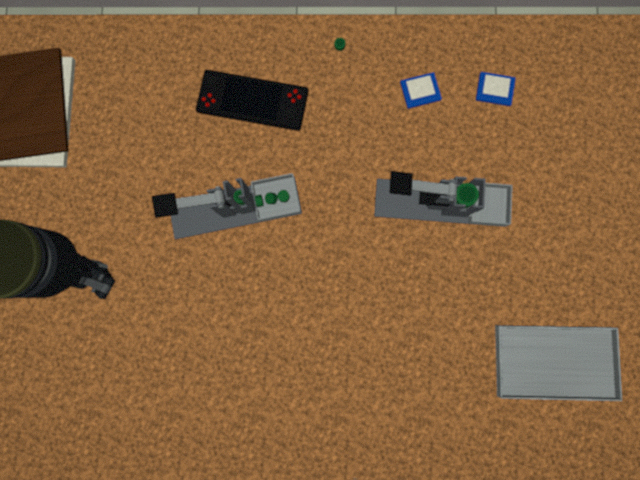

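The tray holds three caps at (259,201), (271,198) and (284,196). The slim pad is back at (165,205), the broad lever is unchanged at (400,183), and the robot is clear.

```bash
python3 -c "
from station import bot
print(bot.hand_in())"
```

```text
the job is handed in; nothing more can be done
None
```

I pushed the slim dispenser's lever down to its firm stop three times with the closed fingertips and let it come fully back up after each push. Three caps now lie in its catch tray. I handed the job in at about 9.5 s, with the arm well clear.

- **Pushes:** the vertical force at the stop was 12, 14 and 15 N, well above the 5 N spring. One cap came out with each push.
- **Final pictures:** the top and side views show three caps in the tray, the slim lever up, and the remaining caps still in the magazine. The broad dispenser's lever shows no change and was never approached.
- **Disagreements:** contact came with the TCP about 10 mm lower than the stated fingertip length and pad height implied, so I went by force and pictures instead. The pad position also differed by 3 to 5 mm between cameras, which was harmless on a 36 mm pad.
- **Not certain:** the first cap seems to lean on edge against the magazine side of the tray, though it is inside. I did not measure the fourth cap's 60 mm height; I only saw green still in the magazine.

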